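# Close up the refilled humidifier

## Robot

A 6-joint arm with a two-finger parallel gripper is mounted at the origin on the work surface. World frame = base frame: x ahead of the robot, y to its left, z up, the work surface at z = 0. Lengths are in m, angles in rad, forces in N, time in s.
With the tool pointing down it reaches from about 0.25 to 0.775 m from the base axis. Payload 4 kg.
Tool frame: the origin (TCP) lies midway between the tips of the shut fingers; the grasp point (between the pads) lies 19 mm behind it (robot.grasp_offset is the distance from the TCP to the grasp point, in m); z points along the fingers, y is the direction in which the jaws open and shut (so a half turn about z gives the same grasp; the last joint's range is limited). The gripper opens to 94 mm and grips with 3 to 60 N. Pads are 16 mm wide; open, the fingers measure 119 mm over their backs; the gripper's body (75 mm by 177 mm) begins 78 mm behind the grasp point.
Start: joints at [-1.249, 0.087, 1.371, -0, 1.684, -0.103], TCP at [0.227, -0.501, 0.206] pointing down, gripper open.
Joint ranges: [-3.1, 3.1], [-0.76, 2.03], [0.27, 2.55], [-1.08, 4.22], [0.17, 2.65], [-2.57, 2.57]. Speed limits (rad/s): [2.79, 2.79, 3.14, 3.14, 3.14, 3.14].

## Interface

Orientations are given as [roll, pitch, yaw] about the fixed x, y, z axes, in that order (R = Rz(yaw) Ry(pitch) Rx(roll)).
In Python, from bench import status, viewer, order, robot gives the robot as it stands. The module is installed in compiled form; this text tells all that it offers.
- The arm moves only by the tool move_arm, never from a script. Its argument "targets" is a list of rows, each a list of 3 entries, a list of its own where there are three numbers: the shift along the tool's x, y, z in mm, then the turn, a rotation vector about the tool's x, y, z in degrees, then the opening, from -1 (shut) to 1 (fully open). A call has 1 to 20 rows; each row is the pose to reach, as a shift and turn from the pose commanded when the call began, along the tool's axes at that moment; what a row does not reach only later rows make up. A row lasts 1/8 s, in which the tool goes at most 62.5 mm and 10.7 degrees, less where a joint would pass 70% of its speed; a pose out of reach is approached as far as the arm can. A call with a gripper value outside its range is refused whole. The fingers move at their own pace and stop on an object; the grip force is fixed at half the most. Time passes only in rows, so rows that repeat a pose let the fingers close. It gives the time, the measured TCP pose, the force and the opening at its end, in the units of the state.
- status.get_obs(): the state, without advancing time (a new reading comes with each control period).
- viewer.snapshot(name): name is "scene" or "top" or "wrist"; returns the picture (384x512x3 uint8, red, green, blue); there is no depth.
- viewer.camera_model(name): a dict with "K" (3x3 intrinsics, pixels), "xyz" and "attitude" of the camera in the world; the wrist camera has in their place "T_tool_cam" (4x4, takes a point from camera to tool coordinates, whose origin is the TCP and whose axes are the flange's). Camera axes: x right, y up, looking along -z (the intrinsics and any distortion apply to the point x, -y, -z); pixel columns grow to the right and rows downward; lengths in m; the calibration is good to about 2 mm. A picture is of the moment at which its call begins: read the wrist's pose just before it. camera_model takes no time and is no camera call.
- order.close_job(): hands the job in, once; it reports no verdict.
The state is a dict: "time": time; "joint_positions": joint angles; "qvel": joint speeds; "joint_torque": joint torques, N m; "tool_pos": TCP position; "ee_rot": TCP orientation; "wrist_force": force on the tool from outside, world axes, zero at the start; "wrist_torque": the same for the moment, N m; "width": finger opening in m.
Only numpy, scipy, OpenCV 4.12 (cv2) and the standard library are available. Lean on these libraries where they do the work, as an engineer would, in place of code of your own. Each camera call takes 0.05 s, during which the arm holds its last target. There are 200 camera calls.

## Task

Close up the humidifier after its refill: first turn the blue filler cap clockwise until it clicks and slips, one to three clicks and no more. Then set the loose square hatch cover into the square opening beside the cap, bar side up, and press it home so that it sits level and flush with the deck. Leave the other things on the console where they are.

Things in the scene. Friction and masses are not known exactly. Their poses are not given: they have to be found in the camera images.
- humidifier: White air humidifier with a grey deck, 190 (x) x 270 (y) x 112 mm high, fixed to the table. Origin at the centre of its underside, z up; its display side faces its own -x. On the deck, 112 mm above the origin: the blue filler cap, axis at own x = 0, y = +70 mm, and the square hatch opening, centre at own x = 0, y = -62 mm.
- cap_grip (a point): Centre of the top face of the cap's grip bar, on the cap's vertical turning axis; turns with the cap. The cap is a blue disc 68 mm across, its top 14 mm above the deck; on it stands a bar 60 mm long (point x), 16 mm wide (point y), 26 mm high, top 40 mm above the deck. A white mark lies at the bar's +x end. The cap does not sink or rise as it turns.
- cap (a joint): How far the cap has slipped on its clutch, rad: 0 at the start and while the thread screws in; grows only as the cap is turned clockwise beyond the thread's stop, 0.52 per click (the hump of the first click lies at 0.26). Let go, it rests within 0.05 of a whole number of clicks.
- cover: Loose hatch cover, blue square plate 90 x 90 x 8 mm, with a white grip bar in the middle of its upper side: 54 mm long (own x), 14 mm wide (own y), 28 mm high, top 36 mm above the underside. About 140 g. Origin at the centre of the underside, z up to the bar. It starts flat on the table, bar up, left or right of the humidifier. Fits the opening at any quarter turn.
- seat (a point): Where the cover's origin lies when the cover is fully home (plate flush with the deck); axes as the humidifier's. The opening is 96 x 96 mm, its rim 8 mm above this point. Two stiff black gasket strips, under two opposite edges of the cover, first carry it 5 mm too high; pushed with about 7 N in all on the cover's middle they give way, 5 mm to a hard stop, and stay down.
- dish: White ceramic evil-eye dish, 116 mm across, 24 mm high, origin at the centre of its underside. Bystander.
- tumbler: Frosted glass tumbler, 72 mm across, 110 mm high, origin at the centre of its underside. Bystander.
- case: Black sunglasses case, 65 x 160 x 50 mm, origin at the centre of its underside. Bystander.
- keyring: Chrome keyring 38 mm across with two keys reaching 75 mm along its x, lying flat, 6 mm high; origin at the ring's centre. Bystander.
- brush: Wooden shoe brush, 150 x 50 x 42 mm, bristles down, origin at the centre of its underside. Bystander.
- cap_axis (a point): Fixed point on the deck on the cap's axis. Screwing the cap in (clockwise from above) takes about 0.06 N m over an unknown 1.3 to 2.2 rad, so it needs a regrasp; then the thread is at its stop and the clutch slips, a click every 0.52 rad, at up to about 0.5 N m just before each click, then it snaps on. Let go between clicks, the cap settles into the nearer one. Turned back it unscrews.

How it is judged:
On the way, in this order (a step that is already met when the one before it is completed fails the run):
1. the cap has been turned to its stop and has clicked over once (value of joint cap above 0.4 rad), for 0.2 s.
2. the cover is pressed home, level and flush in the opening (z of cover in the frame of seat between -0.003 and 0.002 m and horizontal distance between cover and seat below 0.007 m and angle between cover's own z axis and vertical below 0.035 rad), for 0.2 s.
At the end, for the whole second after the job is handed in: The cap has slipped over one to three clicks (0.38 to 1.85 rad of slip), and the cover lies at rest, bar up, in the opening: within 7 mm of its middle, within 2 mm of flush, level within 2 degrees (all of step 2 and value of joint cap between 0.38 and 1.85 rad and linear speed of cover below 0.02 m/s); the robot touches nothing.
It fails at once if the cap was cranked on past three clicks (value of joint cap above 1.85 rad).
It fails at once if the dish, tumbler, case, keyring or brush was pushed away by more than 40 mm (distance of any of dish, tumbler, case, keyring, brush from where it was at the start of the episode above 0.04 m).
It fails at once if the tumbler was knocked over (angle between tumbler's own z axis and vertical above 0.6 rad).
It also fails if it takes over 64 s, if anything falls off the work surface, if the arm or the gripper's body presses on something with over 40 N, if the wrist force passes 120 N, or if a joint passes its speed limit or range.

## Working session

There is one attempt and no reset: what is moved stays moved. The work goes in short steps, Python scripts to look and compute and a tool call to move; the robot and the scene stay as the last step left them, time stands still between calls to the robot, and variables do not carry over. Pictures are saved under pics/ and viewed, about 8 in all and at most 12, crops included, and the job is handed in when it is done.

Besides the shell and the picture viewer there is one more tool, called as name(argument=value, ...) on one line, values as JSON. move_arm: Moves the arm, as the interface text tells. Its arguments: {"type":"object","properties":{"targets":{"type":"array"}},"required":["targets"]}

```bash
mkdir -p pics; python3 - <<'E'
from bench import status, viewer, order, robot
import cv2,numpy as np
np.set_printoptions(precision=4,suppress=True)
o=status.get_obs();print(o)
for n in("top","scene","wrist"):
    im=viewer.snapshot(n);cv2.imwrite(f"pics/{n}0.png",im[:,:,::-1]);print(n,viewer.camera_model(n))
a=[cv2.imread(f"pics/{n}0.png") for n in("top","scene")]
print([x for x in dir(robot) if x[0]!='_'])
E
```

```text
{'time': 0.0, 'joint_positions': array([-1.2491,  0.0879,  1.3722, -0.    ,  1.6836, -0.1031]), 'qvel': array([-0.0008, -0.0002,  0.    , -0.0003, -0.0002, -0.0005]), 'joint_torque': array([ -0.001 , -34.0189, -30.2426,   0.0714,   0.033 ,  -0.0002]), 'tool_pos': array([ 0.2265, -0.5006,  0.2043]), 'ee_rot': array([-3.1394, -0.0002,  0.4248]), 'wrist_force': array([-0.5097,  1.1945,  0.085 ]), 'wrist_torque': array([ 0.0634, -0.029 ,  0.0138]), 'width': 0.0937827887307904}
top {'K': array([[367.0171,   0.    , 257.5122],
       [  0.    , 367.0171, 189.8323],
       [  0.    ,   0.    ,   1.    ]]), 'xyz': array([ 0.4788, -0.0841,  1.3278]), 'attitude': array([ 0.1284,  0.0081, -1.5998])}
scene {'K': array([[409.5303,   0.    , 255.999 ],
       [  0.    , 409.5303, 186.6715],
       [  0.    ,   0.    ,   1.    ]]), 'xyz': array([1.2676, 0.2814, 0.9447]), 'attitude': array([0.7387, 0.0106, 2.0765])}
wrist {'K': array([[275.0749,   0.    , 255.2016],
       [  0.    , 275.0749, 195.2757],
       [  0.    ,   0.    ,   1.    ]]), 'T_tool_cam': array([[ 0.0004,  0.9603,  0.2789,  0.0819],
       [ 1.    , -0.0003, -0.0004, -0.    ],
       [-0.0003,  0.2789, -0.9603, -0.1794],
       [ 0.    ,  0.    ,  0.    ,  1.    ]])}
['IKError', 'grasp_offset']
```

View pics/top0.png

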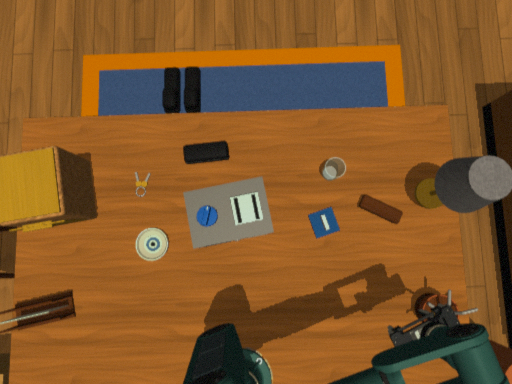

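View pics/scene0.png

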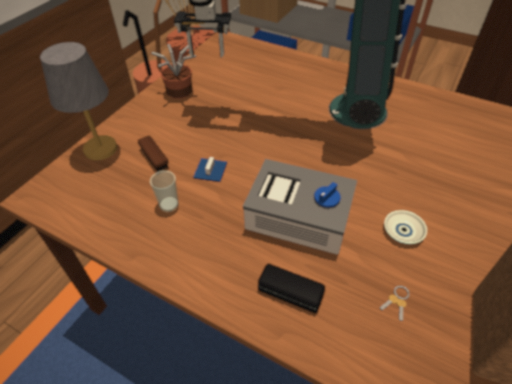

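```bash
cat > h.py <<'E'
from bench import status, viewer, order, robot
import cv2,numpy as np
from scipy.spatial.transform import Rotation as R
np.set_printoptions(precision=4,suppress=True)
def tool(o): 
    T=np.eye(4);T[:3,:3]=R.from_euler('xyz',o['ee_rot']).as_matrix();T[:3,3]=o['tool_pos'];return T
def cam(n,o=None):
    m=viewer.camera_model(n)
    if n=='wrist': T=tool(o)@m['T_tool_cam']
    else:
        T=np.eye(4);T[:3,:3]=R.from_euler('xyz',m['attitude']).as_matrix();T[:3,3]=m['xyz']
    return m['K'],T
def ray(c,px,z):
    K,T=c;px=np.atleast_2d(px).astype(float)
    d=np.c_[(px[:,0]-K[0,2])/K[0,0],-(px[:,1]-K[1,2])/K[1,1],-np.ones(len(px))]@T[:3,:3].T
    return T[:3,3]+d*((z-T[2,3])/d[:,2])[:,None]
def proj(c,P):
    K,T=c;q=(np.atleast_2d(P)-T[:3,3])@T[:3,:3]
    return np.c_[K[0,2]+K[0,0]*q[:,0]/-q[:,2],K[1,2]-K[1,1]*q[:,1]/-q[:,2]]
def masks(im): # BGR
    hsv=cv2.cvtColor(im,cv2.COLOR_BGR2HSV);h,s,v=cv2.split(hsv)
    return dict(blue=((h>98)&(h<125)&(s>140)&(v>60)).astype(np.uint8),grey=((s<40)&(v>85)&(v<190)).astype(np.uint8),white=((s<60)&(v>190)).astype(np.uint8))
def blobs(m,amin):
    c,_=cv2.findContours(m,cv2.RETR_EXTERNAL,cv2.CHAIN_APPROX_NONE)
    return [x for x in c if cv2.contourArea(x)>amin]
def rect(c,cnt,z):
    p=ray(c,cnt[:,0,:],z)[:,:2].astype(np.float32)
    r=cv2.minAreaRect(p*1000);b=cv2.boxPoints(r);e=b[1]-b[0];
    return np.array(r[0]),np.array(r[1]),np.degrees(np.arctan2(e[1],e[0]))
E
python3 - <<'E'
from h import *
for n in("top","scene"):
    im=cv2.imread(f"pics/{n}0.png");c=cam(n);m=masks(im)
    for k,z in(("blue",.126),("blue",.008),("grey",.112),("white",.112),("white",.036),("white",.107)):
        for b in blobs(m[k],25):
            x,y,w,h=cv2.boundingRect(b)
            if w<150: print(n,k,z,(x,y,w,h),*rect(c,b,z))
E
```

```text
top blue 0.126 (309, 208, 30, 29) [ 521.522  -290.4625] [75.3796 77.073 ] -72.46729
top blue 0.126 (197, 206, 20, 20) [554.4833  90.6488] [62.3623 62.4037] -0.833081
top blue 0.008 (309, 208, 30, 29) [ 525.7186 -310.7213] [82.7809 84.6406] -72.46733
top blue 0.008 (197, 206, 20, 20) [561.9163 107.81  ] [68.4855 68.5309] -0.83311415
top grey 0.112 (229, 191, 35, 38) [574.2448 -37.5505] [107.444  106.5162] -77.74012
top grey 0.112 (323, 167, 12, 12) [ 687.3842 -318.6201] [36.8498 37.5971] -2.970148
top grey 0.112 (469, 156, 43, 44) [ 654.7337 -855.8073] [139.4074 147.4619] -5.8628473
top white 0.112 (141, 230, 23, 24) [476.8511 271.314 ] [73.1754 70.6181] -45.793804
top white 0.112 (322, 216, 7, 13) [ 522.3015 -297.999 ] [43.4757  9.7112] -72.29706
top white 0.112 (230, 198, 8, 27) [568.3235   1.6522] [88.7363  8.4798] -79.8792
top white 0.112 (237, 194, 19, 29) [576.2399 -39.2747] [90.8197 45.0376] -80.01927
top white 0.112 (255, 193, 8, 27) [582.3019 -80.6778] [88.8422  9.7133] -79.64986
top white 0.036 (141, 230, 23, 24) [476.7306 293.5331] [77.7496 75.0324] -45.793907
top white 0.0
[... 1909 characters left out ...]
4388] -81.92861
scene white 0.036 (389, 215, 27, 28) [491.623  298.2509] [91.8454 68.9539] -63.324905
scene white 0.036 (289, 183, 10, 21) [516.2682 -18.2041] [83.6216  8.9923] -79.85372
scene white 0.036 (268, 177, 23, 25) [522.4537 -63.4298] [89.5961 46.7804] -80.59114
scene white 0.036 (260, 176, 10, 20) [ 531.1086 -107.9482] [82.2298  7.0265] -81.92854
scene white 0.107 (389, 215, 27, 28) [552.2527 296.9308] [84.6693 63.5663] -63.325024
scene white 0.107 (289, 183, 10, 21) [574.9724   5.2013] [77.088   8.2897] -79.85378
scene white 0.107 (268, 177, 23, 25) [580.6746 -36.4907] [82.5956 43.1253] -80.591156
scene white 0.107 (260, 176, 10, 20) [588.6533 -77.5308] [75.8049  6.4775] -81.92804
```

move_arm(targets=[[[0, 0, -95], [0, 0, 0], 1], [[470, -385, -95], [0, 0, 0], 1], [[470, -385, -95], [0, 0, 0], 1], [[470, -385, -95], [0, 0, 0], 1], [[470, -385, -95], [0, 0, 0], 1], [[470, -385, -95], [0, 0, 0], 1], [[470, -385, -95], [0, 0, 0], 1], [[470, -385, -95], [0, 0, 0], 1], [[470, -385, -95], [0, 0, 0], 1], [[470, -385, -95], [0, 0, 0], 1], [[470, -385, -95], [0, 0, 0], 1], [[470, -385, -95], [0, 0, 0], 1], [[470, -385, -95], [0, 0, 0], 1], [[470, -385, -95], [0, 0, 0], 1], [[470, -385, -95], [0, 0, 0], 1]])

```text
time: 2.02
tool_pos: [0.4959, 0.0422, 0.3007]
ee_rot: [3.141, -0.0, 0.423]
wrist_force: [-0.0, 0.4, 0.2]
width: 0.0937
```

```bash
python3 - <<'E'
from h import *
o=status.get_obs();im=viewer.snapshot("wrist")[:,:,::-1].copy();cv2.imwrite("pics/w1.png",im)
print(o['time'],o['tool_pos'],o['ee_rot'],o['joint_positions'],o['wrist_torque'])
c=cam("wrist",o);m=masks(im)
for k,z in(("blue",.126),("white",.112),("grey",.112)):
    for b in blobs(m[k],150): print(k,z,cv2.boundingRect(b),*rect(c,b,z))
E
```

```text
2.025 [0.4959 0.0422 0.3007] [ 3.1412 -0.0003  0.4227] [-0.0289 -0.029   1.3029 -0.0002  1.8672  1.1191] [-0.0649  0.049   0.0236]
blue 0.126 (406, 201, 61, 49) [ 539.53   -212.0698] [65.9935 67.09  ] -72.50016
blue 0.126 (211, 92, 56, 57) [556.4324  91.4264] [67.2429 68.0377] -8.410499
white 0.112 (439, 219, 16, 28) [ 535.4783 -244.2399] [43.7573 10.9509] -72.47947
white 0.112 (296, 101, 84, 85) [579.2768 -35.7844] [91.9613 90.8814] -80.02775
white 0.112 (63, 76, 73, 76) [489.1602 258.6397] [91.3324 91.4796] -24.6237
grey 0.112 (367, 333, 29, 35) [ 312.1839 -266.052 ] [70.5472 46.2382] -65.731255
grey 0.112 (116, 333, 27, 43) [135.477  105.7288] [88.0965 42.8943] -66.01724
grey 0.112 (473, 268, 39, 32) [ 504.414  -363.2488] [84.9022 28.6522] -9.286049
grey 0.112 (0, 268, 38, 31) [199.7624 315.8684] [28.4544 83.3171] -31.819275
grey 0.112 (326, 224, 75, 80) [ 425.9093 -156.1679] [183.114   49.7951] -26.073866
grey 0.112 (110, 224, 76, 80) [301.795  120.4893] [ 50.7278 182.8372] -15.447232
grey 0.112 (497, 130, 15, 29) [ 671.0074 -240.5525] [37.4522 18.0416] -51.220802
grey 0.112 (178, 27, 239, 196) [568.3592  22.6995] [189.1528 269.049 ] -80.17557
```

View pics/w1.png

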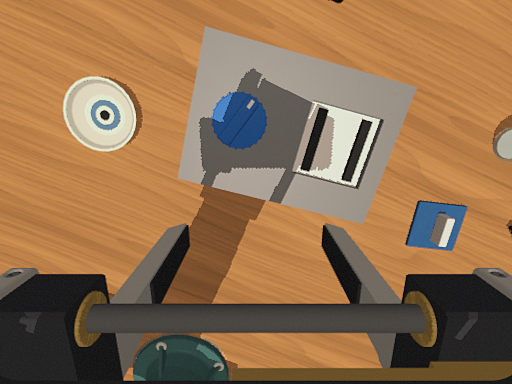

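```bash
python3 - <<'E'
from h import *
im=cv2.imread("pics/w1.png");c0=im[85:160,200:280]
b=cv2.resize(c0,None,fx=8,fy=8,interpolation=cv2.INTER_CUBIC)
b=cv2.convertScaleAbs(b,alpha=1.8);cv2.imwrite("pics/c1.png",b)
hsv=cv2.cvtColor(im,cv2.COLOR_BGR2HSV)[85:160,200:280]
disc=cv2.fillPoly(np.zeros((75,80),np.uint8),[cv2.convexHull(np.argwhere(masks(im)['blue'][85:160,200:280])[:,::-1].astype(np.int32))],1)
mk=((hsv[...,1]<110)&(cv2.erode(disc,np.ones((5,5)))>0));p=np.argwhere(mk)[:,::-1]+[200,85]
print(p.mean(0),len(p),p.min(0),p.max(0))
o=dict(tool_pos=np.array([.4959,.0422,.3007]),ee_rot=[3.1412,-.0003,.4227]);c=cam("wrist",o)
print(proj(c,[[.5564,.0916,.152],[.5564,.0916,.126]]))
q=ray(c,p.mean(0),.152)[0]-[.5564,.0916,.152];print(q,np.degrees(np.arctan2(q[1],q[0])))
E
```

```text
[250.2174 103.5435] 46 [246  99] [254 108]
[[237.513  121.2044]
 [238.791  120.785 ]]
[ 0.0237 -0.0055  0.    ] -13.090745455692531
```

View pics/c1.png

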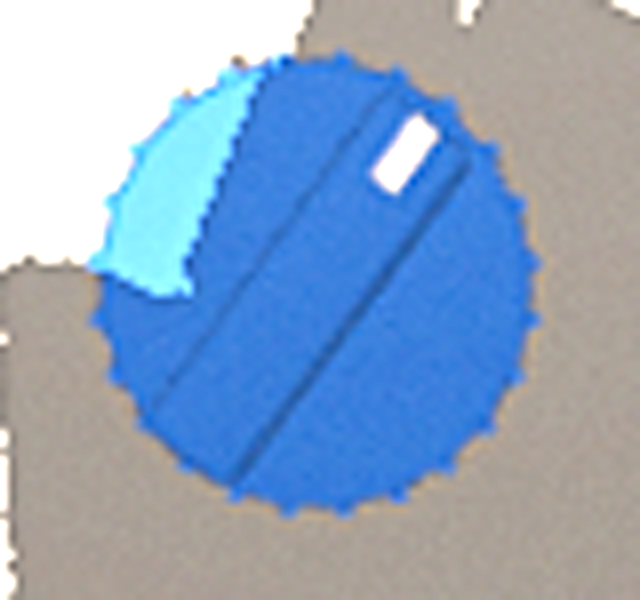

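```bash
python3 - <<'E'
from h import *
o=dict(tool_pos=np.array([.4959,.0422,.3007]),ee_rot=[3.1412,-.0003,.4227]);c=cam("wrist",o)
f=lambda x,y:(200+(x+.5)/8-.5,85+(y+.5)/8-.5)
for z in(.126,.152):
  e=ray(c,[f(155,400),f(390,95),f(240,480),f(465,160)],z)
  for a,b in((0,1),(2,3)):
    d=e[b]-e[a];print(z,e[a],e[b],np.linalg.norm(d),np.degrees(np.arctan2(d[1],d[0])))
E
```

```text
0.126 [0.5307 0.1078 0.126 ] [0.5874 0.0923 0.126 ] 0.05867566640377112 -15.247345372581467
0.126 [0.5248 0.0908 0.126 ] [0.5835 0.0781 0.126 ] 0.06008548867884883 -12.160529286940912
0.152 [0.5337 0.1054 0.152 ] [0.5861 0.0911 0.152 ] 0.05436722343063957 -15.247345372581457
0.152 [0.5281 0.0897 0.152 ] [0.5825 0.0779 0.152 ] 0.055673525128164265 -12.16052928694092
```

move_arm(targets=[[[75, -20, 90], [0, 0, -142], 1], [[75, -20, 90], [0, 0, -142], 1], [[75, -20, 90], [0, 0, -142], 1], [[75, -20, 90], [0, 0, -142], 1], [[75, -20, 90], [0, 0, -142], 1], [[75, -20, 90], [0, 0, -142], 1], [[75, -20, 90], [0, 0, -142], 1], [[75, -20, 90], [0, 0, -142], 1], [[75, -20, 90], [0, 0, -142], 1], [[75, -20, 90], [0, 0, -142], 1], [[75, -20, 90], [0, 0, -142], 1], [[75, -20, 90], [0, 0, -142], 1], [[75, -20, 90], [0, 0, -142], 1], [[75, -20, 90], [0, 0, -142], 1], [[75, -20, 90], [0, 0, -142], 1], [[75, -20, 90], [0, 0, -142], 1]])

```text
time: 4.08
tool_pos: [0.5563, 0.0921, 0.2105]
ee_rot: [-3.142, 0.0, 2.902]
wrist_force: [0.2, 0.3, 0.4]
width: 0.0938
```

```bash
python3 - <<'E'
from h import *
o=status.get_obs();im=viewer.snapshot("wrist")[:,:,::-1].copy();cv2.imwrite("pics/w2.png",im)
print(o['time'],o['tool_pos'],o['ee_rot'],np.degrees(o['ee_rot'][2]),o['joint_positions'],o['wrist_torque'],o['wrist_force'])
c=cam("wrist",o);m=masks(im)
for b in blobs(m['blue'],150): print(cv2.boundingRect(b),*rect(c,b,.126))
cv2.imwrite("pics/w2.png",im)
E
```

```text
4.075 [0.5563 0.0921 0.2105] [-3.1415  0.0002  2.9019] 166.2689077749797 [ 0.0636  0.1173  1.328  -0.0001  1.6962 -1.2675] [ 0.0452 -0.0711  0.0116] [0.168  0.345  0.4252]
(0, 191, 33, 59) [ 524.1702 -153.7102] [32.0575 65.8757] -28.295874
(220, 164, 70, 74) [555.6716  92.0123] [68.913  69.5883] -59.657696
```

View pics/w2.png

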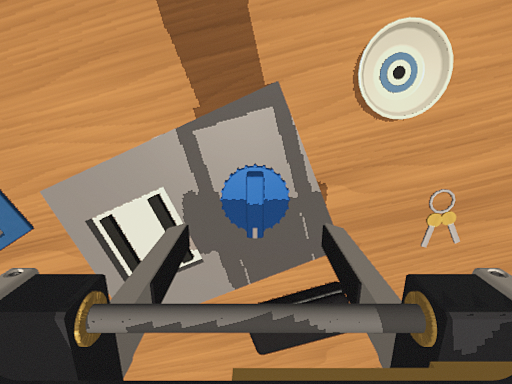

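move_arm(targets=[[[0, 0, 45], [0, 0, 0], 1], [[0, 0, 79], [0, 0, 0], 1], [[0, 0, 79], [0, 0, 0], 0], [[0, 0, 79], [0, 0, 0], -1], [[0, 0, 79], [0, 0, 0], -1], [[0, 0, 79], [0, 0, 0], -1], [[0, 0, 79], [0, 0, 0], -1], [[0, 0, 79], [0, 0, 0], -1], [[0, 0, 79], [0, 0, 0], -1]])

```text
time: 5.25
tool_pos: [0.5563, 0.0925, 0.1314]
ee_rot: [-3.141, -0.0, 2.903]
wrist_force: [0.6, 0.0, 0.3]
width: 0.0273
```

```bash
python3 -c "
from h import *
print(status.get_obs())"
```

```text
{'time': 5.25, 'joint_positions': array([ 0.0643,  0.1439,  1.4554, -0.0001,  1.5424, -1.2681]), 'qvel': array([-0.0002,  0.0014,  0.002 ,  0.0017,  0.0007,  0.0014]), 'joint_torque': array([  0.0014, -35.7586, -29.5837,   0.0066,   0.0761,   0.0002]), 'tool_pos': array([0.5563, 0.0925, 0.1314]), 'ee_rot': array([-3.1415, -0.0001,  2.9032]), 'wrist_force': array([0.6481, 0.0165, 0.2826]), 'wrist_torque': array([ 0.0551, -0.1151,  0.0614]), 'width': 0.02725036535056352}
```

move_arm(targets=[[[0, 0, 0], [0, 0, 0], -1], [[0, 0, 0], [0, 0, 0], -1], [[0, 0, 0], [0, 0, 0], -1], [[0, 0, 0], [0, 0, 70], -1], [[0, 0, 0], [0, 0, 70], -1], [[0, 0, 0], [0, 0, 70], -1], [[0, 0, 0], [0, 0, 70], -1], [[0, 0, 0], [0, 0, 70], -1], [[0, 0, 0], [0, 0, 70], -1], [[0, 0, 0], [0, 0, 70], -1], [[0, 0, 0], [0, 0, 70], -1]])

```text
time: 6.62
tool_pos: [0.5562, 0.0917, 0.1314]
ee_rot: [-3.141, 0.001, 1.682]
wrist_force: [-1.3, -2.6, 0.9]
width: 0.0158
```

```bash
cat > s.py <<'E'
from h import *
o=status.get_obs()
for k in('time','tool_pos','ee_rot','joint_positions','wrist_force','wrist_torque','width'): print(k,o[k])
print('yaw',np.degrees(o['ee_rot'][2]))
E
python3 s.py
```

```text
time 6.625
tool_pos [0.5562 0.0917 0.1314]
ee_rot [-3.1411  0.0014  1.682 ]
joint_positions [ 0.0638  0.1438  1.4555 -0.0014  1.5428 -0.0474]
wrist_force [-1.3037 -2.5595  0.9238]
wrist_torque [-0.7355  0.0287 -0.0835]
width 0.015799224369735673
yaw 96.37163988501388
```

move_arm(targets=[[[0, 0, 0], [0, 0, 10], -1], [[0, 0, 0], [0, 0, 20], -1], [[0, 0, 0], [0, 0, 20], -1]])

```text
time: 7.0
tool_pos: [0.5562, 0.0918, 0.1314]
ee_rot: [-3.142, 0.001, 1.335]
wrist_force: [-1.5, -3.5, 1.2]
width: 0.0156
```

```bash
python3 s.py
```

```text
time 7.0
tool_pos [0.5562 0.0918 0.1314]
ee_rot [-3.1416  0.0015  1.3351]
joint_positions [ 0.0638  0.1438  1.4555 -0.0014  1.5427  0.2995]
wrist_force [-1.4713 -3.5069  1.217 ]
wrist_torque [-0.8875  0.1837 -0.1463]
width 0.015618634146715597
yaw 76.4967433221698
```

move_arm(targets=[[[0, 0, 0], [0, 0, 10], -1], [[0, 0, 0], [0, 0, 10], -1]])

```text
time: 7.25
tool_pos: [0.5562, 0.0918, 0.1314]
ee_rot: [3.141, 0.002, 1.162]
wrist_force: [-1.8, -4.5, 1.1]
width: 0.0156
```

```bash
python3 s.py
```

```text
time 7.25
tool_pos [0.5562 0.0918 0.1314]
ee_rot [3.1414 0.0015 1.1623]
joint_positions [ 0.0638  0.1438  1.4555 -0.0014  1.5428  0.4724]
wrist_force [-1.7831 -4.5019  1.0786]
wrist_torque [-1.1091  0.1606  0.0006]
width 0.015578295878710261
yaw 66.59398685884774
```

move_arm(targets=[[[0, 0, 0], [0, 0, 10], -1], [[0, 0, 0], [0, 0, 10], -1]])

```text
time: 7.5
tool_pos: [0.5562, 0.0917, 0.1315]
ee_rot: [3.141, 0.001, 0.987]
wrist_force: [-1.3, -4.8, 0.6]
width: 0.0158
```

```bash
python3 s.py
```

```text
time 7.5
tool_pos [0.5562 0.0917 0.1315]
ee_rot [3.141  0.0014 0.9875]
joint_positions [ 0.0638  0.1438  1.4555 -0.0015  1.5428  0.6472]
wrist_force [-1.2785 -4.8287  0.6416]
wrist_torque [-1.0588  0.2384 -0.0448]
width 0.015793875037022967
yaw 56.57896493215343
```

move_arm(targets=[[[0, 0, 0], [0, 0, 9], -1], [[0, 0, 0], [0, 0, 9], -1]])

```text
time: 7.75
tool_pos: [0.5562, 0.0917, 0.1314]
ee_rot: [3.141, 0.001, 0.831]
wrist_force: [-0.6, -4.3, 1.6]
width: 0.0156
```

```bash
python3 s.py|egrep 'torque|width|yaw'
```

```text
wrist_torque [-1.0599  0.1635  0.1062]
width 0.015558068911055292
yaw 47.60373702975325
```

move_arm(targets=[[[0, 0, 0], [0, 0, 9], -1], [[0, 0, 0], [0, 0, 9], -1]])

```text
time: 8.0
tool_pos: [0.5562, 0.0917, 0.1314]
ee_rot: [3.141, 0.001, 0.673]
wrist_force: [-0.9, -4.5, 0.6]
width: 0.0159
```

```bash
python3 s.py|egrep 'torque|width|yaw'
```

```text
wrist_torque [-1.029   0.2124 -0.0088]
width 0.015929565468272764
yaw 38.58778240752615
```

move_arm(targets=[[[0, 0, 0], [0, 0, 8], -1], [[0, 0, 0], [0, 0, 8], -1]])

```text
time: 8.25
tool_pos: [0.5561, 0.0917, 0.1314]
ee_rot: [3.14, 0.001, 0.534]
wrist_force: [-1.5, -4.7, 0.1]
width: 0.0161
```

```bash
python3 s.py|egrep 'torque|width|yaw'
```

```text
wrist_torque [-1.1416  0.2199 -0.02  ]
width 0.016056768399903113
yaw 30.587902218362565
```

```bash
python3 - <<'E'
from h import *
im=viewer.snapshot("wrist")[:,:,::-1].copy();b=viewer.snapshot("top")[:,:,::-1]
b=cv2.resize(b[190:240,180:240],None,fx=6,fy=6,interpolation=cv2.INTER_CUBIC)
a=cv2.resize(im[120:320,150:370],None,fx=2,fy=2)
b=cv2.resize(b,(400,400));print(a.shape,b.shape);cv2.imwrite("pics/w3.png",np.hstack([a,b]))
E
```

```text
(400, 440, 3) (400, 400, 3)
```

View pics/w3.png

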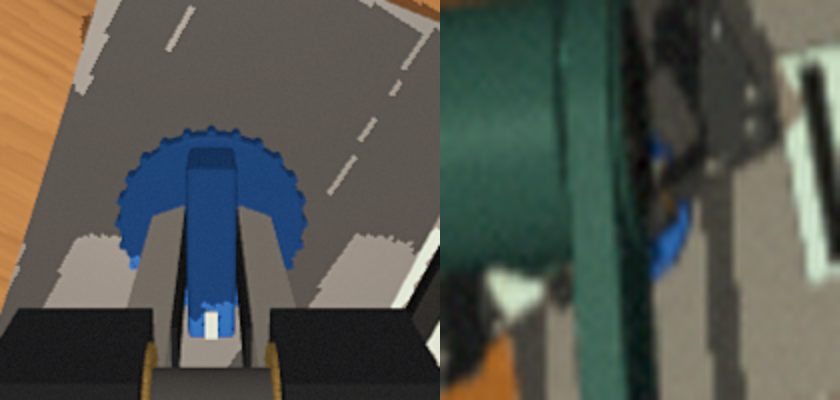

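```bash
echo "print('jt',o['joint_torque'])">>s.py; python3 s.py|egrep 'jt|wrist_t|width|yaw'
```

```text
wrist_torque [-1.1519  0.2894  0.0212]
width 0.01547547726760868
yaw 30.64900883809374
jt [  2.6483 -35.3284 -30.0316   1.879   -0.6708   0.0664]
```

move_arm(targets=[[[0, 0, 0], [0, 0, 5], -1], [[0, 0, 0], [0, 0, 5], -1]])

```text
time: 8.6
tool_pos: [0.5561, 0.0917, 0.1314]
ee_rot: [3.14, 0.001, 0.447]
wrist_force: [-0.9, -5.3, 1.4]
width: 0.0156
```

```bash
python3 s.py|egrep 'jt|wrist_t|width|yaw'
```

```text
wrist_torque [-1.091   0.3071  0.028 ]
width 0.015636510816461138
yaw 25.62033552229771
jt [  2.6622 -35.3228 -30.0301   1.8759  -0.6885   0.1684]
```

move_arm(targets=[[[0, 0, 0], [0, 0, 5], -1], [[0, 0, 0], [0, 0, 5], -1]])

```text
time: 8.85
tool_pos: [0.5561, 0.0917, 0.1314]
ee_rot: [3.14, 0.001, 0.36]
wrist_force: [-1.8, -4.6, 1.8]
width: 0.016
```

```bash
python3 s.py|egrep 'jt|wrist_t|width|yaw'
```

```text
wrist_torque [-1.127   0.3006  0.0153]
width 0.015978001529839855
yaw 20.615226744386717
jt [  2.6875 -35.3269 -30.0405   1.8711  -0.6994   0.1439]
```

move_arm(targets=[[[0, 0, 0], [0, 0, 5], -1], [[0, 0, 0], [0, 0, 5], -1]])

```text
time: 9.1
tool_pos: [0.5561, 0.0917, 0.1314]
ee_rot: [3.14, 0.001, 0.273]
wrist_force: [-0.7, -5.2, 1.5]
width: 0.0157
```

```bash
python3 s.py|egrep 'jt|wrist_t|width|yaw'
```

```text
wrist_torque [-1.1429  0.2916  0.1329]
width 0.01573107185980119
yaw 15.640612420674243
jt [  2.618  -35.3071 -30.0334   1.8949  -0.7176   0.2463]
```

move_arm(targets=[[[0, 0, 0], [0, 0, 3], -1], [[0, 0, 0], [0, 0, 3], -1]])

```text
time: 9.35
tool_pos: [0.5561, 0.0917, 0.1314]
ee_rot: [3.14, 0.001, 0.221]
wrist_force: [-0.2, -5.2, 0.6]
width: 0.0157
```

```bash
python3 s.py|egrep 'jt|wrist_t|width|yaw'
```

```text
wrist_torque [-1.1325  0.322   0.2473]
width 0.01573638711690617
yaw 12.674656157480511
jt [  2.5442 -35.3171 -30.0466   1.918   -0.7247   0.3102]
```

move_arm(targets=[[[0, 0, 0], [0, 0, 3], -1], [[0, 0, 0], [0, 0, 3], -1]])

```text
time: 9.6
tool_pos: [0.5561, 0.0917, 0.1314]
ee_rot: [3.14, 0.001, 0.169]
wrist_force: [-0.8, -5.6, 0.6]
width: 0.0156
```

```bash
python3 s.py|egrep 'jt|wrist_t|width|yaw'
```

```text
wrist_torque [-1.1091  0.3204  0.236 ]
width 0.015610784266334842
yaw 9.664372638892415
jt [  2.6054 -35.3081 -30.0477   1.9085  -0.7309   0.2396]
```

move_arm(targets=[[[0, 0, 0], [0, 0, 3], -1], [[0, 0, 0], [0, 0, 3], -1]])

```text
time: 9.85
tool_pos: [0.5561, 0.0917, 0.1314]
ee_rot: [3.14, 0.001, 0.116]
wrist_force: [-0.9, -4.1, 0.5]
width: 0.0155
```

```bash
python3 s.py|egrep 'jt|wrist_t|width|yaw'
```

```text
wrist_torque [-1.0682  0.325  -0.0687]
width 0.015513761762457228
yaw 6.623838819899612
jt [  2.7841 -35.3104 -30.0629   1.8625  -0.7409  -0.0042]
```

move_arm(targets=[[[0, 0, 0], [0, 0, 5], -1], [[0, 0, 0], [0, 0, 5], 1], [[0, 0, 0], [0, 0, 5], 1], [[0, 0, 0], [0, 0, 5], 1], [[0, 0, -60], [0, 0, 5], 1], [[0, 0, -110], [0, 0, 5], 1], [[0, 0, -110], [0, 0, 5], 1]])

```text
time: 10.72
tool_pos: [0.5589, 0.0933, 0.2477]
ee_rot: [-3.14, -0.012, 0.025]
wrist_force: [0.1, -0.2, -0.5]
width: 0.0725
```

```bash
python3 s.py|egrep 'time|pos|jt|wrist_|width|yaw'; python3 - <<'E'
from h import *
o=status.get_obs();im=viewer.snapshot("wrist")[:,:,::-1].copy();cv2.imwrite("pics/w4.png",im)
c=cam("wrist",o);m=masks(im)
for b in blobs(m['blue'],150): print(cv2.boundingRect(b),*rect(c,b,.126))
print(proj(c,[[.5564,.0916,.152]]))
E
```

```text
time 10.725
tool_pos [0.5589 0.0933 0.2477]
joint_positions [0.0647 0.111  1.2621 0.0009 1.7565 1.6105]
wrist_force [ 0.0709 -0.2189 -0.489 ]
wrist_torque [-0.0129  0.0114 -0.0086]
width 0.0724871376425486
yaw 1.4460046846259849
jt [ -0.0799 -35.1469 -30.755    0.0027   0.0497   0.0058]
(477, 170, 35, 59) [ 556.014  -181.1965] [63.8401 37.2402] -72.54739
(227, 163, 61, 64) [557.2684  91.6526] [68.3488 68.8166] -48.78543
[[256.891  200.4817]]
```

View pics/w4.png

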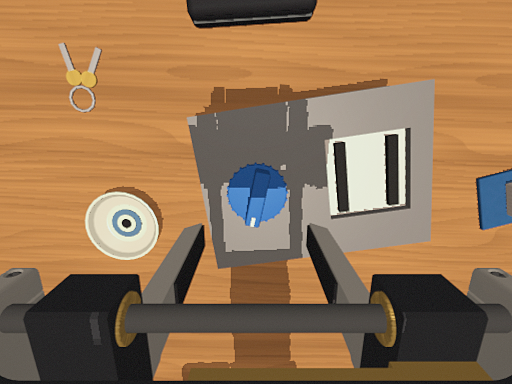

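```bash
python3 - <<'E'
from h import *
o=status.get_obs();c=cam("wrist",o);im=cv2.imread("pics/w4.png")
g=cv2.cvtColor(im,cv2.COLOR_BGR2HSV)[165:235,230:290]
mk=(g[...,1]<90)&(g[...,2]>190)
yy,xx=np.mgrid[165:235,230:290];mk&=((xx-256)**2+(yy-200)**2<32**2)&(xx>245)&(xx<265)
p=np.c_[xx[mk],yy[mk]];print(len(p),p.mean(0),p.min(0),p.max(0))
P=ray(c,p.mean(0),.152)[0];q=P-[.5564,.0916,.152];print(P,np.hypot(*q[:2]),np.degrees(np.arctan2(q[1],q[0])))
e=ray(c,[(264,168),(252,226)],.152);d=e[1]-e[0];print(np.degrees(np.arctan2(d[1],d[0])))
E
```

```text
43 [252.5581 221.8837] [250 217] [261 226]
[0.5318 0.0954 0.152 ] 0.02486175521308349 171.25654417534165
170.3718521471697
```

move_arm(targets=[[[-40, 400, 0], [0, 0, -106], 1], [[-40, 400, 0], [0, 0, -106], 1], [[-40, 400, 0], [0, 0, -106], 1], [[-40, 400, 0], [0, 0, -106], 1], [[-40, 400, 0], [0, 0, -106], 1], [[-40, 400, 0], [0, 0, -106], 1], [[-40, 400, 20], [0, 0, -106], 1], [[-40, 400, 40], [0, 0, -106], 1], [[-40, 400, 40], [0, 0, -106], 1], [[-40, 400, 40], [0, 0, -106], 1], [[-40, 400, 40], [0, 0, -106], 1], [[-40, 400, 40], [0, 0, -106], 1], [[-40, 400, 40], [0, 0, -106], 1]])

```text
time: 12.4
tool_pos: [0.5254, -0.3079, 0.2001]
ee_rot: [-3.141, -0.002, 1.873]
wrist_force: [-0.3, -0.4, -0.3]
width: 0.094
```

```bash
python3 s.py|egrep 'time|pos|yaw'; python3 - <<'E'
from h import *
o=status.get_obs();im=viewer.snapshot("wrist")[:,:,::-1].copy();cv2.imwrite("pics/w5.png",im)
c=cam("wrist",o);m=masks(im);s=m['white']
for b in blobs(m['blue'],300): print('blue',cv2.boundingRect(b),*rect(c,b,.008))
for b in blobs(m['white'],60): print('white',cv2.boundingRect(b),*rect(c,b,.036))
E
```

```text
time 12.4
tool_pos [ 0.5254 -0.3079  0.2001]
joint_positions [-0.6233  0.2218  1.2284  0.0002  1.6935 -0.9256]
yaw 107.32087973426187
blue (224, 147, 65, 63) [ 527.8502 -310.0726] [87.6336 87.6703] -72.648964
white (413, 245, 23, 29) [ 785.7021 -339.7071] [11.9201 56.9059] -34.80083
```

View pics/w5.png

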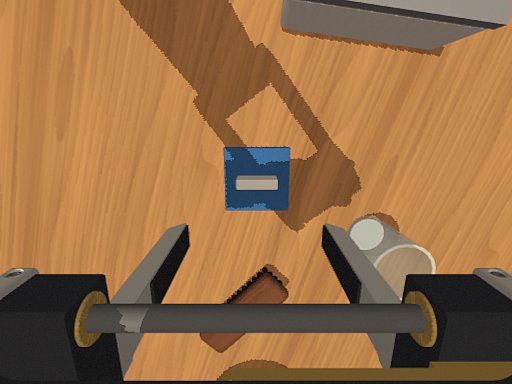

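move_arm(targets=[[[-3, 2, 60], [0, 0, 90], 0.2], [[-3, 2, 100], [0, 0, 90], 0.2], [[-3, 2, 100], [0, 0, 90], 0.2], [[-3, 2, 100], [0, 0, 90], 0.2], [[-3, 2, 100], [0, 0, 90], 0.2], [[-3, 2, 100], [0, 0, 90], 0.2], [[-3, 2, 100], [0, 0, 90], 0.2], [[-3, 2, 100], [0, 0, 90], 0.2], [[-3, 2, 100], [0, 0, 90], 0.2], [[-3, 2, 130], [0, 0, 90], 0.2], [[-3, 2, 160], [0, 0, 90], 0.2], [[-3, 2, 160], [0, 0, 90], 0.2]])

```text
time: 13.95
tool_pos: [0.5264, -0.3091, 0.0382]
ee_rot: [-3.136, 0.004, 0.302]
wrist_force: [-0.0, 0.2, 0.1]
width: 0.0563
```

```bash
python3 s.py|egrep 'time|pos|yaw|force|width'; python3 - <<'E'
from h import *
o=status.get_obs();im=viewer.snapshot("wrist")[:,:,::-1].copy();cv2.imwrite("pics/w6.png",im)
c=cam("wrist",o);m=masks(im)
for b in blobs(m['blue'],300): print('blue',cv2.boundingRect(b),*rect(c,b,.008))
E
```

```text
time 13.95
tool_pos [ 0.5264 -0.3091  0.0382]
joint_positions [-0.6238  0.3114  1.4449  0.      1.3921  0.6446]
wrist_force [-0.0171  0.1645  0.136 ]
width 0.05628537548042303
yaw 17.327587567880524
blue (202, 164, 114, 103) [ 528.8433 -310.7474] [88.3667 88.0083] -72.495605
```

View pics/w6.png

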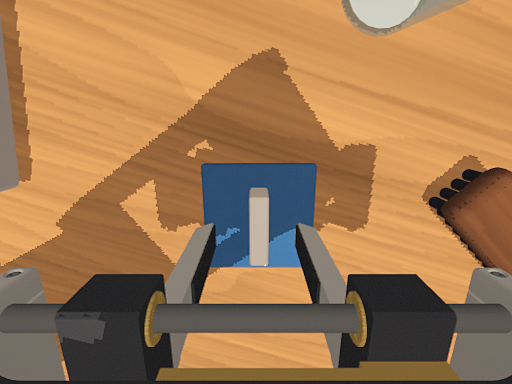

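move_arm(targets=[[[2, 2, 27], [0, 0, 0], 0.2], [[2, 2, 27], [0, 0, 0], 0.2], [[2, 2, 27], [0, 0, 0], -1], [[2, 2, 27], [0, 0, 0], -1], [[2, 2, 27], [0, 0, 0], -1], [[2, 2, 27], [0, 0, 0], -1], [[2, 2, 27], [0, 0, 0], -1], [[2, 2, 27], [0, 0, 0], -1], [[2, 2, 27], [0, 0, 0], -1]])

```text
time: 15.12
tool_pos: [0.531, -0.3117, 0.0147]
ee_rot: [-3.141, -0.0, 0.303]
wrist_force: [-1.7, 1.7, 3.1]
width: 0.0136
```

```bash
python3 s.py|egrep 'time|pos|yaw|force|width'
```

```text
time 15.125
tool_pos [ 0.531  -0.3117  0.0147]
joint_positions [-0.623   0.3381  1.4601  0.0003  1.3436  0.645 ]
wrist_force [-1.6987  1.6509  3.1112]
width 0.013605485941990651
yaw 17.343578927913487
```

move_arm(targets=[[[0, 0, -50], [0, 0, 0], -1], [[0, 0, -110], [0, 0, 0], -1], [[0, 0, -160], [0, 0, 0], -1], [[0, 0, -160], [0, 0, 0], -1], [[0, 0, -160], [0, 0, 0], -1]])

```text
time: 15.75
tool_pos: [0.5303, -0.3117, 0.1726]
ee_rot: [-3.14, 0.002, 0.302]
wrist_force: [0.0, 0.4, -2.3]
width: 0.0139
```

```bash
python3 s.py|egrep 'time|pos|yaw|force|width'; cat > hand.py <<'E'
from h import *
o=status.get_obs();im=viewer.snapshot("wrist")[:,:,::-1].copy();cv2.imwrite("pics/hand_%d.png"%(o['time']*100),im)
c=cam("wrist",o);m=masks(im);z=o['tool_pos'][2]-.0067;T=tool(o)
for b in blobs(m['blue'],1500):
    print('blue',cv2.boundingRect(b),*rect(c,b,z))
    p=b[:,0,:]; k=p[:,1]; y0=k.min()
    # front (top in image) edge and side edges, in tool coords
    q=(ray(c,p,z)-T[:3,3])@T[:3,:3]
    f=np.abs(k-y0)<3; print('far edge tool x',q[f,0].mean(),'slope deg',np.degrees(np.polyfit(q[f,1],q[f,0],1)[0]),'y ends',q[f,1].min(),q[f,1].max())
E
python3 hand.py
```

```text
time 15.75
tool_pos [ 0.5303 -0.3117  0.1726]
joint_positions [-0.6233  0.2424  1.258  -0.0004  1.6437  0.645 ]
wrist_force [ 0.0258  0.422  -2.3297]
width 0.013908549391661145
yaw 17.32929699851801
blue (192, 174, 127, 100) [ 534.4803 -310.3441] [77.4479 87.8775] -72.62845
far edge tool x 0.04304827913154072 slope deg 0.06257929824752347 y ends -0.04291717222671862 0.04333830932023523
```

move_arm(targets=[[[129, -246, 0], [0, 0, 7.5], -1], [[129, -246, 0], [0, 0, 7.5], -1], [[129, -246, 0], [0, 0, 7.5], -1], [[129, -246, 0], [0, 0, 7.5], -1], [[129, -246, 0], [0, 0, 7.5], -1], [[129, -246, 0], [0, 0, 7.5], -1], [[129, -246, 0], [0, 0, 7.5], -1], [[129, -246, 0], [0, 0, 7.5], -1], [[129, -246, 0], [0, 0, 7.5], -1]])

```text
time: 16.92
tool_pos: [0.5807, -0.0398, 0.1743]
ee_rot: [3.141, 0.0, 0.17]
wrist_force: [0.2, -0.1, -1.5]
width: 0.0138
```

```bash
python3 s.py|egrep 'time|pos|yaw|force|width'; python3 hand.py; ls pics
```

```text
time 16.925
tool_pos [ 0.5807 -0.0398  0.1743]
joint_positions [-0.1658  0.1665  1.3442 -0.0002  1.6312  1.2351]
wrist_force [ 0.1731 -0.1303 -1.5117]
width 0.013772067649511457
yaw 9.732398687767237
blue (192, 174, 127, 100) [584.9612 -39.049 ] [77.3808 87.9674] -80.24565
far edge tool x 0.04303466283849103 slope deg 0.04278558370079283 y ends -0.0436439666366519 0.04332793363682701
blue (64, 174, 83, 85) [572.9429  68.129 ] [64.8871 58.565 ] -81.05944
far edge tool x 0.04215459338836245 slope deg -1.3526181432208557 y ends -0.11403848491074488 -0.09540562613972645
c1.png
hand_1575.png
hand_1692.png
scene0.png
top0.png
w1.png
w2.png
w3.png
w4.png
w5.png
w6.png
wrist0.png
```

View pics/hand_1692.png

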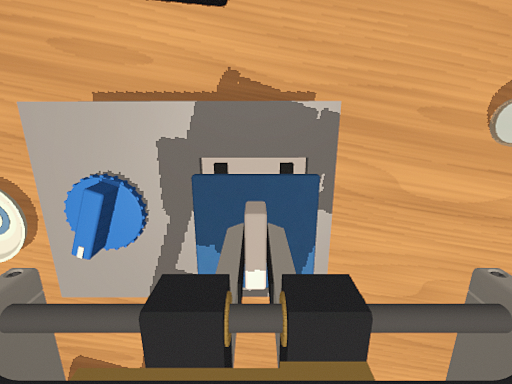

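```bash
python3 - <<'E'
from h import *
o=status.get_obs();c=cam("wrist",o);T=tool(o);g=cv2.cvtColor(cv2.imread("pics/hand_1692.png"),cv2.COLOR_BGR2GRAY).astype(int)
t=lambda p,z:(ray(c,p,z)-T[:3,3])@T[:3,:3]
print('rows',g[150:172,255]);print('colsL',g[166,194:212]);print('colsR',g[166,298:316]);print('deck right',g[140,325:350],'far',g[95:107,280])
print('plate L',g[190,186:200],'R',g[190,312:326])
E
```

```text
rows [107 107 106 107 108 106 101 129 190 182 181 181 181 181 179 182 181 181
 182 183 181 181]
colsL [108 109 105 107 107  92  54  86 155 187 181 181 181 180 180 179 181 182]
colsR [182 181 181 182 181 183 183 147  48  71 103 108 107 107 103 106 106 107]
deck right [107 105 106 106 106 107 105 107 108 105 108 102 115 155 168 165 164 163
 160 159 158 160 161 160 160] far [101 102 105  98  93  98 110 111 111 108 110 110]
plate L [104 104 105 105 107 104  74  62  68  69  68  69  70  69] R [ 71  72  71  69  71  64  87 157 193 181 167  97 104 105]
```

```bash
python3 - <<'E'
from h import *
o=status.get_obs();c=cam("wrist",o);T=tool(o)
t=lambda p,z:((ray(c,p,z)-T[:3,3])@T[:3,:3])[:,:2]*1000
print('opening',t([(199.3,166),(307.7,166),(255,156)],.112));print('deck',t([(337,140),(280,99.5)],.112))
print('plate',t([(191.7,190),(318,190),(255,173.5)],.1676))
S=(np.array([.579,-.0384,.112])-T[:3,3])@T[:3,:3]*1000;print('seat est in tool',S)
E
```

```text
opening [[ 38.6734 -49.6443]
 [ 38.709   46.5989]
 [ 47.5691  -0.1956]]
deck [[61.4326 70.7228]
 [94.5365 20.5755]]
plate [[ 31.6079 -44.5228]
 [ 31.6383  44.003 ]
 [ 43.3956  -0.1604]]
seat est in tool [-1.4896 -1.5601 62.4238]
```

move_arm(targets=[[[0.7, -1.3, 20], [0, 0, 0], -1], [[0.7, -1.3, 38], [0, 0, 0], -1], [[0.7, -1.3, 44], [0, 0, 0], -1], [[0.7, -1.3, 49], [0, 0, 0], -1], [[0.7, -1.3, 49], [0, 0, 0], -1]])

```text
time: 17.6
tool_pos: [0.5813, -0.0373, 0.1255]
ee_rot: [3.141, -0.0, 0.172]
wrist_force: [-0.1, 0.3, -1.6]
width: 0.0136
```

```bash
python3 s.py|egrep 'time|pos|yaw|force|width|rot'
```

```text
time 17.6
tool_pos [ 0.5813 -0.0373  0.1255]
ee_rot [ 3.1415 -0.      0.1717]
joint_positions [-0.1613  0.1874  1.4174 -0.0001  1.5368  1.2377]
wrist_force [-0.0935  0.2814 -1.5814]
width 0.01363693091906245
yaw 9.838655980961342
```

move_arm(targets=[[[0, 0, 2], [0, 0, 0], -1], [[0, 0, 4], [0, 0, 0], -1], [[0, 0, 4], [0, 0, 0], -1]])

```text
time: 17.98
tool_pos: [0.5819, -0.0373, 0.1231]
ee_rot: [3.141, -0.002, 0.172]
wrist_force: [-0.1, 0.3, 5.1]
width: 0.0133
```

```bash
python3 s.py|egrep 'time|pos|yaw|force|width|rot'
```

```text
time 17.975
tool_pos [ 0.5819 -0.0373  0.1231]
ee_rot [ 3.1408 -0.0022  0.1718]
joint_positions [-0.1612  0.1881  1.4214 -0.0001  1.5297  1.2378]
wrist_force [-0.126   0.2645  5.0911]
width 0.013264908512411912
yaw 9.843722078884278
```

move_arm(targets=[[[0, 0, 1.5], [0, 0, 0], -1], [[0, 0, 3], [0, 0, 0], -1], [[0, 0, 4.5], [0, 0, 0], -1], [[0, 0, 4.5], [0, 0, 0], -1]])

```text
time: 18.48
tool_pos: [0.5819, -0.0373, 0.1187]
ee_rot: [3.141, -0.002, 0.172]
wrist_force: [-1.2, 0.7, 6.3]
width: 0.0137
```

```bash
python3 s.py|egrep 'time|pos|yaw|force|width|rot'
```

```text
time 18.475
tool_pos [ 0.5819 -0.0373  0.1187]
ee_rot [ 3.1407 -0.0022  0.1718]
joint_positions [-0.1613  0.1905  1.4275 -0.0001  1.5213  1.2378]
wrist_force [-1.1597  0.6895  6.2841]
width 0.013741509709935842
yaw 9.842254693890462
```

At the predicted home height (0.1187); push a little more to confirm the hard stop.

move_arm(targets=[[[0, 0, 1], [0, 0, 0], -1], [[0, 0, 2], [0, 0, 0], -1], [[0, 0, 2], [0, 0, 0], -1]])

```text
time: 18.85
tool_pos: [0.5819, -0.0373, 0.1187]
ee_rot: [3.14, -0.003, 0.172]
wrist_force: [-3.6, 1.3, 13.3]
width: 0.0138
```

```bash
python3 s.py|egrep 'time|pos|yaw|force|width|rot'
```

```text
time 18.85
tool_pos [ 0.5819 -0.0373  0.1187]
ee_rot [ 3.1404 -0.0032  0.1719]
joint_positions [-0.1612  0.1898  1.4284 -0.0001  1.52    1.2377]
wrist_force [-3.6047  1.3311 13.3414]
width 0.013782902490010983
yaw 9.84803763664178
```

move_arm(targets=[[[0, 0, -3.5], [0, 0, 0], -1], [[0, 0, -3.5], [0, 0, 0], 0.2], [[0, 0, -3.5], [0, 0, 0], 0.2], [[0, 0, -3.5], [0, 0, 0], 0.2], [[0, 0, -3.5], [0, 0, 0], 0.2], [[0, 0, -50], [0, 0, 0], 0.2], [[-40, 0, -100], [0, 0, 0], 0.2], [[-60, 0, -130], [0, 0, 0], 0.2], [[-60, 0, -130], [0, 0, 0], 0.2], [[-60, 0, -130], [0, 0, 0], 0.2]])

```text
time: 20.1
tool_pos: [0.5221, -0.0474, 0.2434]
ee_rot: [-3.141, 0.002, 0.172]
wrist_force: [0.5, -0.3, -1.1]
width: 0.0561
```

```bash
python3 s.py|egrep 'time|pos|yaw|force|width|rot'; python3 - <<'E'
from h import *
o=status.get_obs();im=viewer.snapshot("wrist")[:,:,::-1].copy();cv2.imwrite("pics/w7.png",im)
c=cam("wrist",o);m=masks(im)
for b in blobs(m['blue'],500): 
  for z in(.112,.117,.126): print(z,cv2.boundingRect(b),*rect(c,b,z))
E
```

```text
time 20.1
tool_pos [ 0.5221 -0.0474  0.2434]
ee_rot [-3.1409  0.0015  0.1717]
joint_positions [-0.1987  0.0268  1.3597  0.0001  1.7568  1.2004]
wrist_force [ 0.4555 -0.2534 -1.0543]
width 0.05613247838530844
yaw 9.840268052610398
0.112 (99, 105, 69, 67) [554.8405  95.8406] [71.9403 74.5445] -76.271286
0.117 (99, 105, 69, 67) [555.6168  93.7605] [70.7825 73.3447] -76.27151
0.126 (99, 105, 69, 67) [557.014   90.0164] [68.6983 71.1851] -76.27145
0.112 (215, 96, 82, 81) [579.3099 -37.6111] [86.9328 87.813 ] -80.13748
0.117 (215, 96, 82, 81) [579.6923 -37.5432] [85.5337 86.3996] -80.13754
0.126 (215, 96, 82, 81) [580.3809 -37.4211] [83.015  83.8556] -80.13723
```

View pics/w7.png

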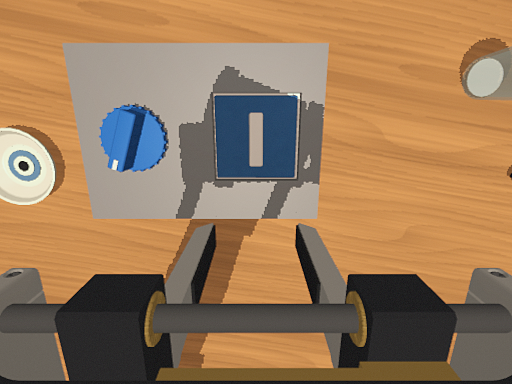

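```bash
python3 -c "
from bench import order
print(order.close_job())"
```

```text
the job is handed in; nothing more can be done
None
```

The job is handed in: the cap is clicked past its stop and the hatch cover is pressed home. The clock stood at about 20 s of the 64 s allowed, and no verdict was reported.

**Cap:** I turned it about 165° clockwise in a single grasp. The wrist torque rose and then fell off as a click passed, and after release the cap settled at about 175° in total. With the stop somewhere in 1.3–2.2 rad, that means two clicks, or three at most. Which of the two was not pinned down, because the torque readings were noisy. Both are within the limit.

**Cover:** I gripped it by the bar and lowered it onto the gasket strips, which it met at the expected height. I then pressed it down 5 mm until it reached a hard stop, at 13 N on the wrist. The last wrist picture shows it centred to within about 1 mm of the seat, turned in line with the opening and lying level. Flushness is judged from the height at which it stopped, not measured separately.

**Bystanders:** The dish and the tumbler stand upright in the last view, and I felt no contact with anything else. The case, keyring and brush were not looked at again after the cover was placed.

My first reading of the cover bar's direction was off by 90°. The close-up picture showed it, and I corrected it before grasping.

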